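# Refit the gears on two printer drive units

## Task

Refit the two printer drive units. On the long stud of the main drive unit (the bigger one, with the green circuit board) stack the large gear first, then the small gear, then the steel collar on top; on the short stud of the feed drive unit put the medium gear and then the bronze spacer sleeve on top of it. Gears go on hub upwards and everything must sit right down; leave the screw dish, the rubber roller and the screwdriver where they lie.

Things in the scene. Friction and masses are not known exactly. Their poses are not given: they have to be found in the camera images.
- gear_large: Black plastic gear, the largest: 76 mm over the teeth, toothed disc 10 mm thick, round hub of 32 mm diameter rising from the disc to 24 mm above the underside, plain through bore of 17 mm. About 70 g. Loose, stands on the bench with its hub upwards. Origin: centre of the underside; z along the bore, upwards.
- gear_medium: White plastic gear of middle size: 58 mm over the teeth, toothed disc 10 mm thick, round hub of 32 mm diameter rising to 24 mm above the underside, through bore of 17 mm. About 50 g. Loose, stands on the bench with its hub upwards. Origin: centre of the underside; z along the bore, upwards.
- gear_small: White plastic gear, the smallest: 42 mm over the teeth, toothed disc 10 mm thick, round hub of 28 mm diameter rising to 22 mm above the underside, through bore of 17 mm. About 30 g. Loose, stands on the bench with its hub upwards. Origin: centre of the underside; z along the bore, upwards.
- collar: Shaft collar: plain bright steel ring, 36 mm outside diameter, 12 mm high, through bore of 17 mm. About 70 g. Loose, lies flat on the bench. Origin: centre of the underside; z along the bore, upwards.
- sleeve: Spacer sleeve: plain bronze tube, 28 mm outside diameter, 22 mm high, through bore of 17 mm. About 60 g. Loose, stands upright on the bench. Origin: centre of the underside; z along the bore, upwards.
- main_unit: Bigger unit, fixed: steel plate 180 x 130 mm, top 30 mm above the bench, green circuit board at its own +x end, low white gear and brass pinion (under 42 mm high). Upright steel stud, 12 mm diameter: the first part rests on a seat 33 mm above the bench; the stud ends at 97 mm, its last 8 mm tapering to 4 mm. Origin: on the stud axis at bench level, z up; plate x -60 to 120, y -65 to 65 mm.
- feed_unit: Smaller unit, fixed: steel plate 110 x 140 mm, top 30 mm above the bench, one low black gear and a small copper-wound solenoid (under 45 mm high), no circuit board. Upright steel stud, 12 mm diameter: the first part rests on a seat 33 mm above the bench; the stud ends at 85 mm, its last 8 mm tapering to 4 mm. Origin: on the stud axis at bench level, z up; plate x -55 to 55, y -48 to 92 mm.
- screw_dish: Bystander: round steel dish with screws, 62 mm across, 16 mm high. Loose; leave it where it lies. Origin: centre of the underside.
- pickup_roller: Bystander: black rubber paper roller standing on end, 32 mm diameter, 36 mm high with its steel pin. Loose; leave it where it stands. Origin: centre of the underside.
- screwdriver: Bystander: small screwdriver lying on the bench, about 120 mm long and 16 mm thick, black handle to its own -x, blade to +x. Loose; leave it where it lies. Origin: middle of its length, at bench level.
Mind the look-alikes: they are no part of the job. What is shaped like the sleeve but blue is not meant.

How it is judged:
By the outcome, as a careful person would: the job done as asked, in the order asked, and still so for the second after the job is handed in, with the robot touching nothing.
It also fails if it takes over 112 s, if anything falls off the work surface, if the arm or the gripper's body presses on something with over 40 N, if the wrist force passes 120 N, or if a joint passes its speed limit or range.

## Robot

A 6-joint arm with a two-finger parallel gripper is mounted at the origin on the work surface. World frame = base frame: x ahead of the robot, y to its left, z up, the work surface at z = 0. Lengths are in mm, angles in rad, forces in N, time in s.
With the tool pointing down it reaches from about 350 to 975 mm from the base axis. Payload 7.1 kg.
Tool frame: the origin (TCP) lies at the very end of the fingers, on their centre line; the grasp point (between the pads) lies 19 mm behind it; z points along the fingers, x is the direction in which the jaws open and shut, and the axes are right-handed (so a half turn about z gives the same grasp; the last joint's range is limited). The gripper opens to 88 mm and grips with 3 to 60 N. Pads are 20 mm wide; open, the fingers measure 115 mm over their backs; the gripper's body (75 mm by 178 mm) begins 61 mm behind the grasp point.
Start: joints at [1.149, 0.423, 1.63, -0, 1.089, -0.019], TCP at [244.965, 574.976, 222.675] pointing down, gripper open.
Joint ranges: [-3, 3], [-0.9, 2.11], [0.09, 2.58], [-1.31, 4.45], [0.11, 2.69], [-2.54, 2.54]. Speed limits (rad/s): [2.39, 2.39, 3.01, 3.14, 3.14, 3.14].

## Interface

Orientations are given as [roll, pitch, yaw] about the fixed x, y, z axes, in that order (R = Rz(yaw) Ry(pitch) Rx(roll)).
In Python, from cell import * gives the robot as it stands. The module is installed in compiled form; this text tells all that it offers.
- The arm moves only by the shell command python3 -m jog 'ROWS' [OPENING] [FORCE]. ROWS is JSON, a list of rows, each a list of 4 numbers: the shift along the tool's x, y, z in mm, then the turn about the tool's z in rad. In form: [[x, y, z, roll], ...]. A call has 1 to 20 rows; each row is the pose to reach, as a shift and turn from the pose commanded when the call began, along the tool's axes at that moment; what a row does not reach only later rows make up. A row lasts 1/10 s, in which the tool goes at most 50 mm and 8.59 degrees, less where a joint would pass 70% of its speed; a pose out of reach is approached as far as the arm can. A call with a gripper value outside its range is refused whole. OPENING is the opening, from 0 (shut) to 1 (fully open), set as the call begins (- or left out, the last holds). The fingers move at their own pace and stop on an object; FORCE is the grip in N (left out, the last holds). Time passes only in rows, so rows that repeat a pose let the fingers close. It gives the time, the measured TCP pose, the force and the opening at its end, in the units of the state.
- sense(): the state, without advancing time (a new reading comes with each control period).
- camera(name): name is "scene" or "top" or "wrist"; returns the picture (400x640x3 uint8, red, green, blue); there is no depth.
- get_calibration(name): a dict with "fx", "fy", "cx", "cy" (pixels), "distortion" ([k1, k2, p1, p2, k3] as OpenCV has them; the pictures are not rectified), "rvec" (rotation vector, rad) and "tvec" (3), from world to camera coordinates, as OpenCV has them. Camera axes: x right, y down, z forward; pixel columns grow to the right and rows downward; lengths in mm; the calibration is good to about 2 mm. A picture is of the moment at which its call begins: read the wrist's pose just before it. get_calibration takes no time and is no camera call; for the wrist camera it gives the pose at the moment of the call.
- job_done(): hands the job in, once; it reports no verdict.
The state is a dict: "clock": time; "qpos": joint angles; "qvel": joint speeds; "effort": joint torques, N m; "tcp_pos": TCP position; "tcp_rot": TCP orientation; "contact_force": force on the tool from outside, world axes, zero at the start; "wrist_torque": the same for the moment, N m; "grip_width": opening from 0.0 (shut) to 1.0 (fully open).
Only numpy, scipy, OpenCV 4.12 (cv2) and the standard library are available. Lean on these libraries where they do the work, as an engineer would, in place of code of your own. Each camera call takes 0.05 s, during which the arm holds its last target. There are 200 camera calls.

## Working session

There is one attempt and no reset: what is moved stays moved. The work goes in short steps, Python scripts to look and compute and a shell command to move; the robot and the scene stay as the last step left them, time stands still between calls to the robot, and variables do not carry over. Pictures are saved under pics/ and viewed, about 12 in all and at most 16, crops included, and the job is handed in when it is done.

```bash
mkdir -p pics; cat > h.py <<'E'
from cell import *
import numpy as np, cv2
def cal(n):
    c=get_calibration(n); K=np.array([[c['fx'],0,c['cx']],[0,c['fy'],c['cy']],[0,0,1.]])
    return K,np.array(c['distortion'],float),np.array(c['rvec'],float),np.array(c['tvec'],float)
def p2w(C,uv,z):
    K,d,r,t=C; R=cv2.Rodrigues(r)[0]
    u=cv2.undistortPoints(np.array(uv,float).reshape(-1,1,2),K,d).reshape(-1,2)
    D=np.c_[u,np.ones(len(u))]@R; o=-R.T@t
    return o+D*((z-o[2])/D[:,2])[:,None]
def w2p(C,P):
    return cv2.projectPoints(np.array(P,float).reshape(-1,1,3),C[2],C[3],C[0],C[1])[0].reshape(-1,2)
def snap(n,f):
    im=camera(n); cv2.imwrite(f'pics/{f}.png',im[:,:,::-1]); return im
def tool(p):  # world xyz shift -> tool axes
    from scipy.spatial.transform import Rotation as Ro
    s=sense(); return Ro.from_euler('xyz',s['tcp_rot']).inv().apply(np.array(p)-s['tcp_pos'])
E
python3 - <<'E'
from h import *
print(sense())
snap('top','top0');snap('scene','scene0')
for n in('top','scene','wrist'):
    C=cal(n);R=cv2.Rodrigues(C[2])[0];print(n,C[0][0,0],-R.T@C[3],R[2])
E
```

```text
{'clock': 0.0, 'qpos': array([ 1.14897565e+00,  4.23823106e-01,  1.63068185e+00, -3.67206948e-06,
        1.08856876e+00, -1.90273564e-02]), 'qvel': array([ 0.00028287, -0.00044376, -0.00054882,  0.00045308,  0.00118856,
       -0.00146525]), 'effort': array([-4.74551216e-04, -5.44619787e+01, -2.73672509e+01,  6.43221941e-02,
        2.28555588e-02, -7.39063262e-05]), 'tcp_pos': array([244.76398755, 574.48812344, 221.91596006]), 'tcp_rot': array([-3.14156772e+00,  1.48085472e-03,  1.16800473e+00]), 'contact_force': array([-0.01334589, -0.72233913,  0.007081  ]), 'wrist_torque': array([-0.00996278,  0.00349696, -0.03182392]), 'grip_width': 1.0023565687353684}
top 449.6433307831368 [ 419.85002878   -8.67913392 1095.05420882] [ 0.14568937  0.01382375 -0.9892338 ]
scene 401.44897206182355 [1128.93272201   -6.96969433  695.95692752] [-0.64883158  0.00266713 -0.76092738]
wrist 310.77956278493315 [172.08394394 604.22634512 384.40444731] [ 0.26367068 -0.11435934 -0.95780985]
```

View pics/top0.png

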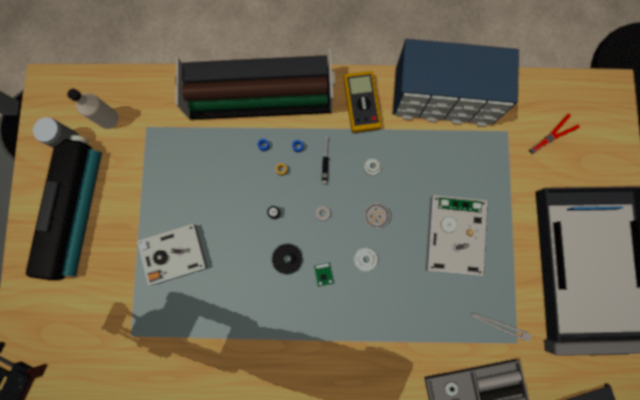

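View pics/scene0.png

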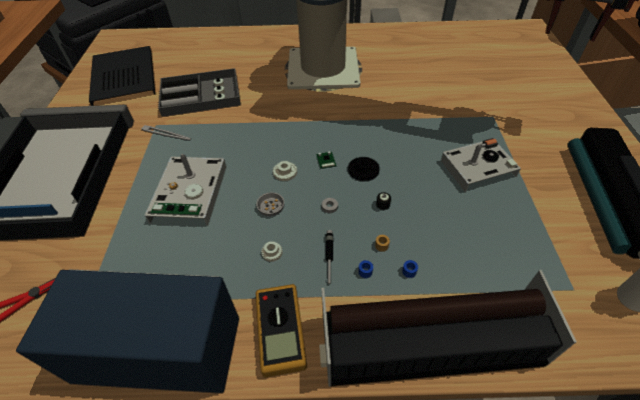

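```bash
python3 - <<'E'
from h import *
im=cv2.imread('pics/top0.png')
cv2.imwrite('pics/crop1.png',cv2.resize(im[130:285,135:395],None,fx=3,fy=3,interpolation=cv2.INTER_CUBIC))
C=cal('top')
for n,uv,z in[('blackL',(287,258),24),('whiteA',(366,260),24),('whiteB',(373,166),22),('collar',(323,213),12),('sleeve',(282,169),22),('roller',(274,212),36),('dish',(377,215),16),('mainTL',(433,196),30),('mainTR',(487,199),30),('mainBR',(484,274),30),('mainBL',(429,271),30),('fTL',(138,240),30),('fTR',(193,226),30),('fBR',(205,267),30),('fBL',(149,283),30),('mstud',(455,248),33),('fstud',(176,252),33)]:
    print(n,p2w(C,[uv],z)[0].round())
C=cal('wrist');R=cv2.Rodrigues(C[2])[0];print(R,C[0],C[1]);print(tool(-R.T@C[3]))
E
```

```text
blackL [451.  85.  24.]
whiteA [ 449. -102.   24.]
whiteB [ 678. -119.   22.]
collar [561.   2.  12.]
sleeve [667. 104.  22.]
roller [559. 118.  36.]
dish [ 558. -129.   16.]
mainTL [ 604. -262.   30.]
mainTR [ 599. -392.   30.]
mainBR [ 421. -378.   30.]
mainBL [ 426. -249.   30.]
fTL [487. 443.  30.]
fTR [523. 312.  30.]
fBR [426. 278.  30.]
fBL [386. 409.  30.]
mstud [ 480. -311.   33.]
fstud [460. 348.  33.]
[[ 0.39025244  0.92070451 -0.00249845]
 [ 0.88214557 -0.37312886  0.2873918 ]
 [ 0.26367068 -0.11435934 -0.95780985]] [[310.77956278   0.         321.19860511]
 [  0.         310.77956278 198.62361975]
 [  0.           0.           1.        ]] [-0.05403624  0.          0.          0.          0.        ]
[  -1.39049751  -78.51389717 -162.41452965]
```

View pics/crop1.png

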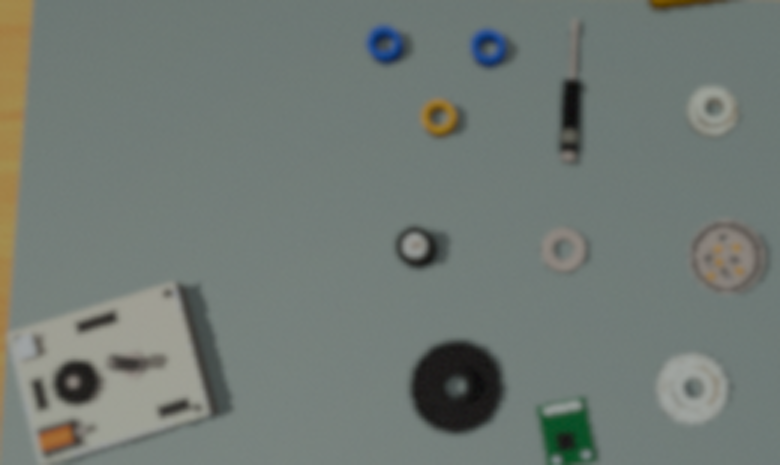

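Two white gears: A at crop (690,388) is about 58 mm across, so it is the medium gear. B at (712,110) is about 41 mm, so it is the small one. The bronze ring at (440,117) is the sleeve; the two blue rings are decoys. The collar is at (564,249) and the dish, with screws in it, at (728,257). I'm moving to look over the feed stud and turning to yaw 0.

```bash
python3 -m jog '[[-99,277,0,1.168],[-99,277,0,1.168],[-99,277,0,1.168],[-99,277,0,1.168],[-99,277,0,1.168],[-99,277,0,1.168],[-99,277,0,1.168],[-99,277,0,1.168],[-99,277,0,1.168],[-99,277,0,1.168],[-99,277,0,1.168],[-99,277,0,1.168]]' 1 40; python3 - <<'E'
from h import *
snap('wrist','w1');C=cal('wrist');np.savez('w1',*C)
E
```

```text
clock: 1.3
tcp_pos: [460.7, 375.6, 222.6]
tcp_rot: [3.141, 0.0, 0.002]
contact_force: [-0.2, -0.2, 0.7]
grip_width: 0.998
```

View pics/w1.png

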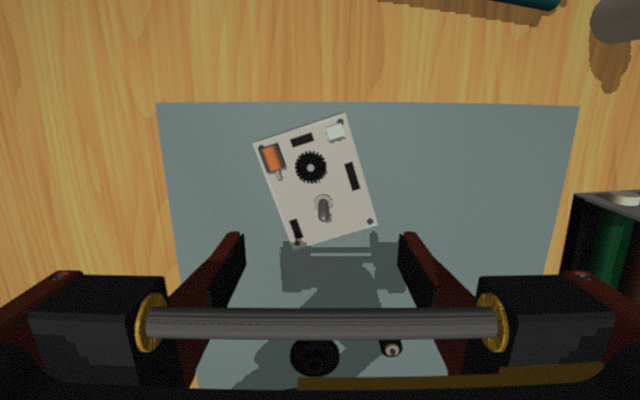

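```bash
python3 - <<'E'
from h import *
C=[np.load('w1.npz')[f'arr_{i}'] for i in range(4)]
for P in [(461,343,33),(461,343,85)]: print(w2p(C,P))
im=cv2.imread('pics/w1.png');cv2.imwrite('pics/c2.png',cv2.resize(im[100:260,240:400],None,fx=3.75,fy=3.75,interpolation=cv2.INTER_CUBIC))
E
```

```text
[[321.44144839 201.87834321]]
[[321.43382554 217.00470462]]
```

View pics/c2.png

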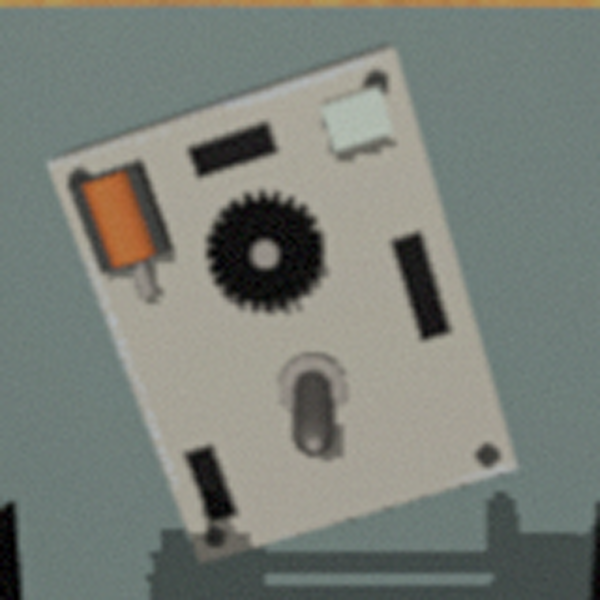

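```bash
python3 - <<'E'
from h import *
C=[np.load('w1.npz')[f'arr_{i}'] for i in range(4)]
f=lambda u,v,z: p2w(C,[(240+(u-1.4)/3.75,100+(v-1.4)/3.75)],z)[0].round(1)
print(f(313,385,33),f(313,442,85))
c=[f(*p,30) for p in[(50,162),(392,47),(517,468),(200,562)]];print(c)
# plate TL=(x-,y+): local corners
L=np.array([[-55,92],[55,92],[55,-48],[-55,-48]],float);W=np.array(c)[:,:2]
M,_=cv2.estimateAffinePartial2D(L,W);print(M,np.hypot(M[0,0],M[1,0]))
# large gear in top image, wrist image location
print(w2p(C,(451,85,24)))
E
```

```text
[463.  342.5  33. ] [462.7 342.5  85. ]
[array([382.9, 412.1,  30. ]), array([485.7, 446.1,  30. ]), array([529.9, 313.3,  30. ]), array([425.4, 279.2,  30. ])]Traceback (most recent call last):
  File "<stdin>", line 8, in <module>
cv2.error: OpenCV(4.12.0) /io/opencv/modules/calib3d/src/ptsetreg.cpp:1108: error: (-215:Assertion failed) count >= 0 && to.checkVector(2) == count in function 'estimateAffinePartial2D'
```

```bash
python3 -m jog '[[-12,448,70,0],[-12,448,70,0],[-12,448,70,0],[-12,448,70,0],[-12,448,70,0],[-12,448,70,0],[-12,448,70,0],[-12,448,70,0],[-12,448,70,0],[-12,448,70,0],[-12,448,70,0],[-12,448,70,0]]'; python3 - <<'E'
from h import *
snap('wrist','w2');C=cal('wrist');np.savez('w2',*C);print(sense()['tcp_pos'])
print(w2p(C,[(449,-102,24),(451,85,24)]))
E
```

```text
clock: 2.55
tcp_pos: [449.1, -71.9, 152.8]
tcp_rot: [-3.141, -0.0, 0.001]
contact_force: [-0.1, 0.5, -0.3]
grip_width: 0.996
[449.20065983 -71.50925972 152.88242888]
[[320.90709728 218.08588752]
 [324.03837352   9.03415127]]
```

View pics/w2.png

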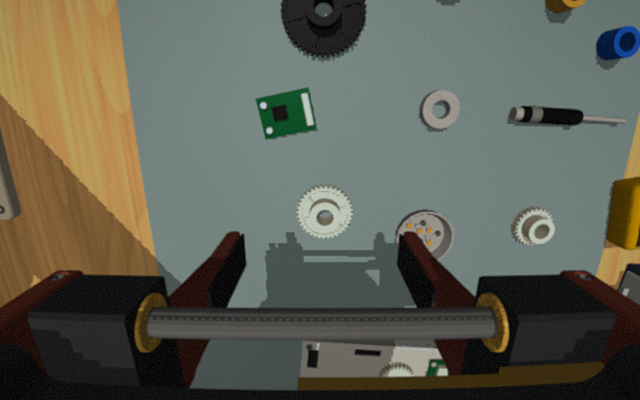

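The medium gear's bore is at (326,215), the collar at (440,108), the small gear's bore at (541,231) and the large gear's at (324,10).

```bash
python3 - <<'E'
from h import *
C=[np.load('w2.npz')[f'arr_{i}'] for i in range(4)]
for n,uv,z in[('med',(326,215),24),('large',(324,10),24),('collar',(440,108),12),('small',(541,231),22)]: print(n,p2w(C,[uv],z)[0].round(1))
im=cv2.imread('pics/w2.png');a=[cv2.resize(im[y-30:y+30,x-40:x+40],None,fx=5,fy=5,interpolation=cv2.INTER_CUBIC) for x,y in[(326,215),(324,30),(440,108),(541,231)]]
cv2.imwrite('pics/c3.png',np.vstack([np.hstack(a[:2]),np.hstack(a[2:])]))
E
```

```text
med [454.1 -98.7  24. ]
large [451.   84.3  24. ]
collar [561.5   4.8  12. ]
small [ 679.9 -116.9   22. ]
```

View pics/c3.png

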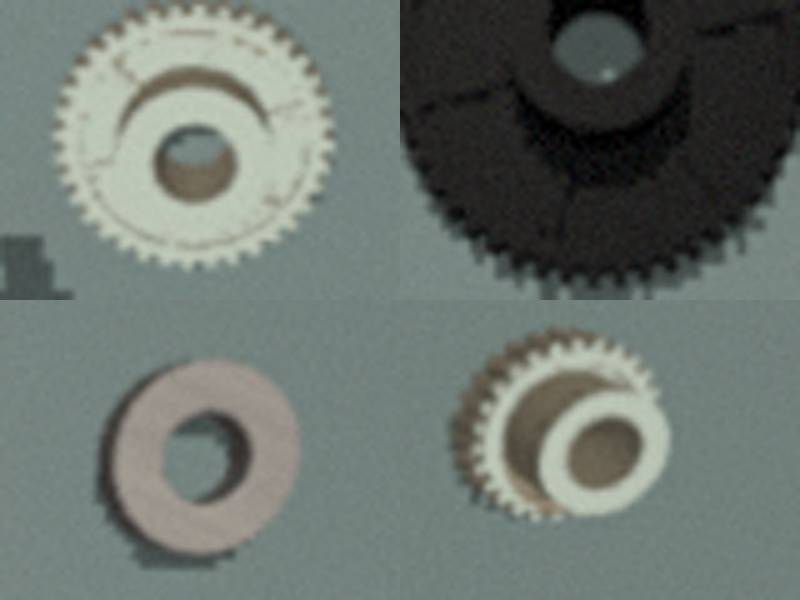

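```bash
python3 -m jog '[[4,29,50,0],[4,29,100,0],[4,29,130,0],[4,29,140,0],[4,29,140,0],[4,29,140,0]]' 1 35; python3 -m jog '[[0,0,0,0],[0,0,0,0],[0,0,0,0],[0,0,0,0],[0,0,0,0],[0,0,0,0],[0,0,0,0],[0,0,0,0]]' 0 35;  python3 -m jog '[[0,0,-40,0],[0,0,-90,0],[0,0,-140,0],[0,0,-140,0]]'
```

```text
clock: 3.2
tcp_pos: [454.0, -101.1, 13.9]
tcp_rot: [3.141, -0.001, 0.002]
contact_force: [-0.0, -0.5, 0.3]
grip_width: 0.996
clock: 4.0
tcp_pos: [452.9, -101.7, 12.6]
tcp_rot: [-3.142, 0.0, -0.0]
contact_force: [0.3, -0.5, 1.1]
grip_width: 0.362
clock: 4.4
tcp_pos: [456.8, -102.6, 158.2]
tcp_rot: [3.139, -0.011, -0.0]
contact_force: [0.3, -0.8, -0.8]
grip_width: 0.364
```

```bash
python3 -m jog '[[10,-443,0,0],[10,-443,0,0],[10,-443,0,0],[10,-443,0,0],[10,-443,0,0],[10,-443,0,0],[10,-443,0,0],[10,-443,0,0],[10,-443,0,0],[10,-443,0,0],[10,-443,0,0],[10,-443,0,0],[10,-443,0,0],[10,-443,0,0]]';  python3 -m jog '[[0,0,30,0],[0,0,50,0],[0,0,60,0],[0,0,70,0],[0,0,80,0],[0,0,80,0],[0,0,80,0]]'
```

```text
clock: 5.8
tcp_pos: [463.1, 340.0, 152.6]
tcp_rot: [3.141, 0.0, -0.002]
contact_force: [0.9, -0.3, -0.5]
grip_width: 0.361
clock: 6.5
tcp_pos: [463.2, 341.4, 72.9]
tcp_rot: [-3.141, -0.0, -0.0]
contact_force: [0.1, 0.5, -0.7]
grip_width: 0.362
```

```bash
python3 -m jog '[[0,0,10,0],[0,0,20,0],[0,0,24,0],[0,0,27,0],[0,0,28,0],[0,0,28,0]]';  python3 -m jog '[[0,0,0,0],[0,0,0,0],[0,0,0,0],[0,0,0,0]]' 0.7;python3 -m jog '[[0,0,-20,0],[0,0,-60,0],[0,0,-110,0],[0,0,-130,0],[0,0,-130,0],[0,0,-130,0]]' 1
```

```text
clock: 7.1
tcp_pos: [462.6, 341.1, 45.5]
tcp_rot: [3.141, 0.001, 0.0]
contact_force: [-3.2, -3.1, 11.9]
grip_width: 0.36
clock: 7.5
tcp_pos: [463.0, 341.3, 44.5]
tcp_rot: [3.142, 0.0, -0.0]
contact_force: [0.5, -1.1, 0.5]
grip_width: 0.678
clock: 8.1
tcp_pos: [462.8, 341.2, 174.4]
tcp_rot: [-3.142, -0.0, 0.0]
contact_force: [-0.2, -0.6, -0.5]
grip_width: 0.998
```

```bash
python3 -m jog '[[204,207,24,0],[204,207,24,0],[204,207,24,0],[204,207,24,0],[204,207,24,0],[204,207,24,0],[204,207,24,0],[204,207,24,0],[204,207,24,0],[204,207,24,0]]'; python3 - <<'E'
from h import *
snap('wrist','w3');C=cal('wrist');np.savez('w3',*C);print(sense()['tcp_pos'])
u,v=w2p(C,[(667,104,22)])[0].astype(int);print(u,v)
im=cv2.imread('pics/w3.png');cv2.imwrite('pics/c4.png',cv2.resize(im[v-60:v+60,u-80:u+80],None,fx=5,fy=5,interpolation=cv2.INTER_CUBIC))
E
```

```text
clock: 9.1
tcp_pos: [665.7, 135.6, 150.1]
tcp_rot: [3.141, 0.001, 0.002]
contact_force: [-0.3, 0.3, 0.1]
grip_width: 0.999
[665.99482046 135.58587286 150.47617497]
322 219
```

View pics/c4.png

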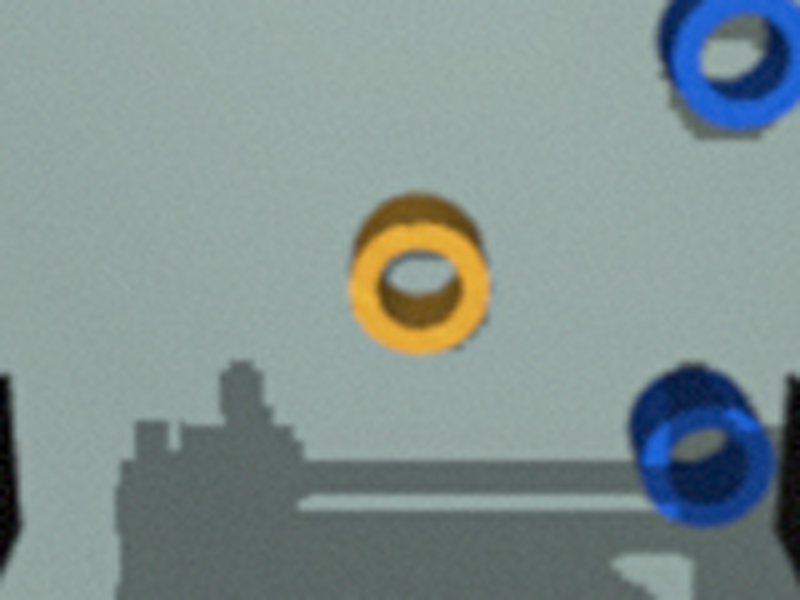

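```bash
python3 - <<'E'
from h import *
C=[np.load('w3.npz')[f'arr_{i}'] for i in range(4)]
p=p2w(C,[(325.6,216.4)],22)[0];print(p)
C=[np.load('w2.npz')[f'arr_{i}'] for i in range(4)]
for n,uv,z in[('med',(324.6,217),24),('large',(324,9),24),('collar',(440.8,108.8),12),('small',(541.6,231.4),22)]: print(n,p2w(C,[uv],z)[0].round(1))
E
```

```text
[670.30417754 107.02607592  22.        ]
med [ 452.7 -100.8   24. ]
large [451.  85.  24.]
collar [562.4   4.1  12. ]
small [ 680.7 -117.4   22. ]
```

```bash
python3 -m jog '[[4,28.5,50,0],[4,28.5,90,0],[4,28.5,120,0],[4,28.5,138,0],[4,28.5,142,0],[4,28.5,142,0],[4,28.5,142,0]]' 0.6 35; python3 -m jog '[[0,0,0,0],[0,0,0,0],[0,0,0,0],[0,0,0,0],[0,0,0,0],[0,0,0,0]]' 0 35;  python3 -m jog '[[0,0,-40,0],[0,0,-90,0],[0,0,-142,0],[0,0,-142,0]]'
```

```text
clock: 9.85
tcp_pos: [672.4, 106.4, 10.5]
tcp_rot: [-3.141, -0.003, 0.001]
contact_force: [-1.1, 0.2, 0.9]
grip_width: 0.598
clock: 10.45
tcp_pos: [671.3, 105.9, 9.4]
tcp_rot: [-3.141, -0.001, 0.0]
contact_force: [-0.5, -0.4, 6.3]
grip_width: 0.319
clock: 10.85
tcp_pos: [675.4, 106.4, 158.2]
tcp_rot: [-3.14, -0.012, -0.0]
contact_force: [0.9, 0.4, -0.3]
grip_width: 0.321
```

```bash
python3 -m jog '[[-207.5,-236,0,0],[-207.5,-236,0,0],[-207.5,-236,0,0],[-207.5,-236,0,0],[-207.5,-236,0,0],[-207.5,-236,0,0],[-207.5,-236,0,0],[-207.5,-236,0,0],[-207.5,-236,0,0],[-207.5,-236,0,0],[-207.5,-236,0,0]]';  python3 -m jog '[[0,0,30,0],[0,0,45,0],[0,0,55,0],[0,0,65,0],[0,0,75,0],[0,0,80,0],[0,0,80,0]]'
```

```text
clock: 11.95
tcp_pos: [464.6, 340.6, 150.5]
tcp_rot: [3.141, -0.0, -0.002]
contact_force: [0.8, -1.2, -0.8]
grip_width: 0.321
clock: 12.65
tcp_pos: [463.2, 341.7, 70.1]
tcp_rot: [3.141, 0.001, 0.0]
contact_force: [0.4, 0.5, -0.6]
grip_width: 0.321
```

```bash
python3 -m jog '[[0,0,2,0],[0,0,4,0],[0,0,5,0],[0,0,6,0],[0,0,6,0],[0,0,6,0]]';  python3 -m jog '[[0,0,0,0],[0,0,0,0],[0,0,0,0],[0,0,0,0]]' 0.6;python3 -m jog '[[0,0,-20,0],[0,0,-60,0],[0,20,-90,0],[0,40,-90,0],[0,40,-90,0],[0,40,-90,0]]' 1; python3 - <<'E'
from h import *
im=camera('wrist');C=cal('wrist');u,v=w2p(C,[(463,342.5,60)])[0].astype(int)
print(u,v);cv2.imwrite('pics/c5.png',cv2.resize(im[max(v-80,0):v+80,u-100:u+100,::-1],None,fx=3.5,fy=3.5,interpolation=cv2.INTER_CUBIC))
E
```

```text
clock: 13.25
tcp_pos: [463.9, 342.3, 66.2]
tcp_rot: [-3.141, -0.001, -0.0]
contact_force: [-2.3, -2.0, 11.7]
grip_width: 0.32
clock: 13.65
tcp_pos: [463.5, 341.8, 64.6]
tcp_rot: [3.142, 0.0, 0.0]
contact_force: [0.5, 0.1, -0.4]
grip_width: 0.593
clock: 14.25
tcp_pos: [463.4, 301.7, 154.5]
tcp_rot: [-3.142, 0.0, -0.001]
contact_force: [0.3, -0.4, 0.1]
grip_width: 0.999
320 151
```

View pics/c5.png

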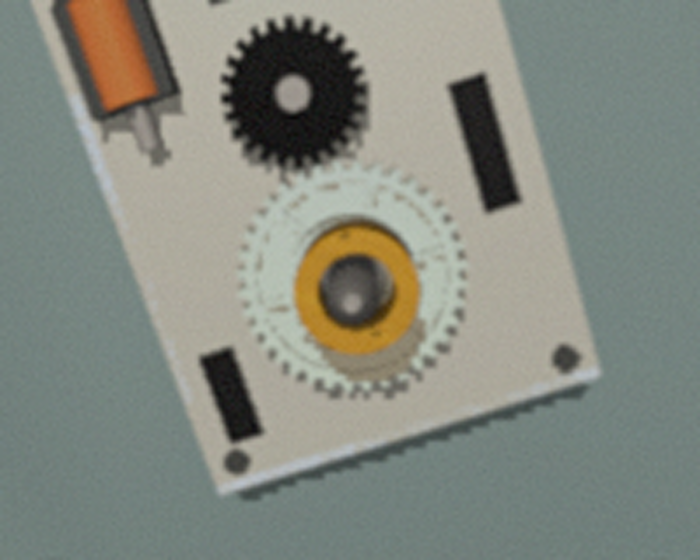

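```bash
python3 -m jog '[[-12,187,4,0],[-12,187,4,0],[-12,187,4,0],[-12,187,4,0],[-12,187,4,0],[-12,187,4,0]]'; cat > look.py <<'E'
from h import *
import sys
f=sys.argv[1];C=cal('wrist');im=snap('wrist',f);np.savez(f,*C)
P=np.array(eval(sys.argv[2]),float);u,v=w2p(C,[P])[0].astype(int);x0,y0=max(u-60,0),max(v-55,0);print(sense()['tcp_pos'],x0,y0)
np.save(f+'o',(x0,y0));cv2.imwrite(f'pics/{f}c.png',cv2.resize(im[y0:v+55,x0:u+60,::-1],None,fx=5,fy=5,interpolation=cv2.INTER_CUBIC))
E
python3 look.py L 451,85,24
python3 -m jog '[[32,405,-50,0],[32,405,-50,0],[32,405,-50,0],[32,405,-50,0],[32,405,-50,0],[32,405,-50,0],[32,405,-50,0],[32,405,-50,0],[32,405,-50,0],[32,405,-50,0],[32,405,-50,0],[32,405,-50,0]]'
python3 look.py M 483,-318,60
python3 -c "
import cv2,numpy as np
a,b=cv2.imread('pics/Lc.png'),cv2.imread('pics/Mc.png')
print(a.shape,b.shape);cv2.imwrite('pics/LM.png',cv2.resize(np.hstack([a,b]),None,fx=2/3,fy=2/3))"
```

```text
clock: 14.9
tcp_pos: [451.7, 114.8, 150.3]
tcp_rot: [-3.141, 0.001, -0.002]
contact_force: [-0.3, 0.2, 0.4]
grip_width: 1.001
[451.94748586 115.48749217 150.41754605] 260 163
clock: 16.15
tcp_pos: [483.6, -288.0, 200.2]
tcp_rot: [-3.141, 0.001, 0.002]
contact_force: [-0.4, -0.1, -0.1]
grip_width: 0.996
[ 483.60523141 -288.15165048  200.33866909] 260 158
(550, 600, 3) (550, 600, 3)
```

View pics/LM.png

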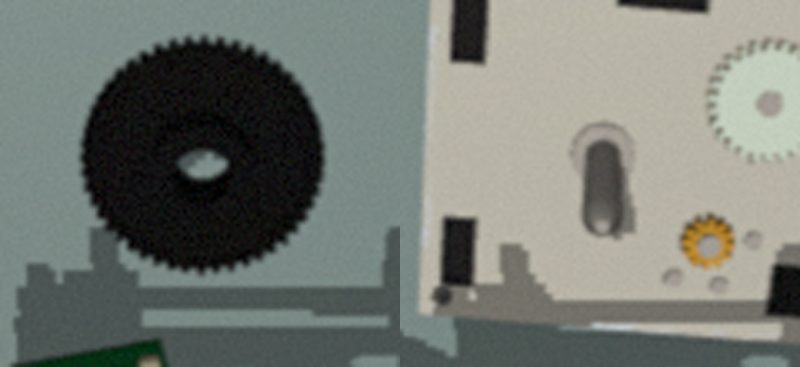

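```bash
python3 - <<'E'
from h import *
def f(n,u,v,z):
    C=[np.load(n+'.npz')[f'arr_{i}'] for i in range(4)];o=np.load(n+'o.npy');return p2w(C,[((u/10*3)/1.5*1-0 if 0 else u*.3+o[0]-.4,v*.3+o[1]-.4)],z)[0].round(1)
print('L disc',f('L',202.5,155.5,9),f('L',203,38,0),f('L',203,272,10),f('L',82,155,8),f('L',323,155,8))
print('bore',f('L',203,147,24),f('L',203,181,0))
print('stud',f('M',202,153,33),f('M',203,225,97))
C=cal('top')
g=cv2.cvtColor(cv2.imread('pics/top0.png'),cv2.COLOR_BGR2GRAY);m=(g[235:282,262:312]<55).astype(np.uint8)
n,l,s,c=cv2.connectedComponentsWithStats(m);i=1+s[1:,4].argmax();print(s[i],p2w(C,[c[i]+[262,235]],9))
E
```

```text
L disc [450.7  89.4   9. ] [450.9 124.6   0. ] [450.9  50.4  10. ] [413.3  89.2   8. ] [488.1  89.3   8. ]
bore [450.9  97.1  24. ] [450.8  77.7   0. ]
stud [ 482.3 -315.2   33. ] [ 482.9 -315.7   97. ]
[ 11   9  29  30 644] [[449.96742504  86.67675676   9.        ]]
```

```bash
python3 -m jog '[[-32.5,-375.5,50,0],[-32.5,-375.5,50,0],[-32.5,-375.5,50,0],[-32.5,-375.5,50,0],[-32.5,-375.5,50,0],[-32.5,-375.5,50,0],[-32.5,-375.5,50,0],[-32.5,-375.5,50,0],[-32.5,-375.5,50,0],[-32.5,-375.5,50,0],[-32.5,-375.5,90,0],[-32.5,-375.5,130,0],[-32.5,-375.5,160,0],[-32.5,-375.5,180,0],[-32.5,-375.5,187,0],[-32.5,-375.5,187,0],[-32.5,-375.5,187,0]]' 1 35; python3 -m jog '[[0,0,0,0],[0,0,0,0],[0,0,0,0],[0,0,0,0],[0,0,0,0],[0,0,0,0],[0,0,0,0],[0,0,0,0]]' 0 40;  python3 -m jog '[[0,0,-40,0],[0,0,-90,0],[0,0,-140,0],[0,0,-140,0]]'
```

```text
clock: 17.9
tcp_pos: [451.6, 85.0, 14.5]
tcp_rot: [-3.141, -0.001, -0.001]
contact_force: [0.6, 0.4, 0.4]
grip_width: 0.999
clock: 18.7
tcp_pos: [450.9, 85.3, 13.6]
tcp_rot: [3.142, 0.0, 0.0]
contact_force: [0.7, 0.6, 0.0]
grip_width: 0.348
clock: 19.1
tcp_pos: [454.9, 86.0, 159.2]
tcp_rot: [-3.14, -0.011, -0.0]
contact_force: [1.4, 1.2, -1.0]
grip_width: 0.347
```

```bash
python3 - <<'E'
from h import *
im=snap('wrist','w5');g=cv2.convertScaleAbs(im[180:,180:460,::-1],alpha=2.5,beta=20);cv2.imwrite('pics/c6.png',cv2.resize(g,None,fx=2.6,fy=2.6))
C=cal('wrist');s=sense();t=s['tcp_pos'];print(s);print((w2p(C,[t+[0,0,12],t])-[180,180])*2.6)
E
```

```text
{'clock': 19.15, 'qpos': array([1.61080920e-01, 2.82018654e-01, 2.03832349e+00, 9.89900631e-06,
       8.14227909e-01, 1.61046114e-01]), 'qvel': array([-0.00028273,  0.06817098,  0.04808934,  0.00060685, -0.02780355,
        0.00033221]), 'effort': array([ 1.58974563e-02, -4.25052381e+01, -2.27107322e+01,  6.31987676e-02,
        3.11172735e-01,  1.26734016e-03]), 'tcp_pos': array([453.1500723 ,  85.690108  , 156.52338268]), 'tcp_rot': array([-3.14045940e+00, -6.93056546e-03,  2.41093393e-05]), 'contact_force': array([ 0.10309539,  0.45133712, -0.61720328]), 'wrist_torque': array([-0.09716358,  0.08913828,  0.01382937]), 'grip_width': 0.347991588537882}
[[367.07507834 197.94261505]
 [366.74206224 172.71582192]]
```

View pics/c6.png

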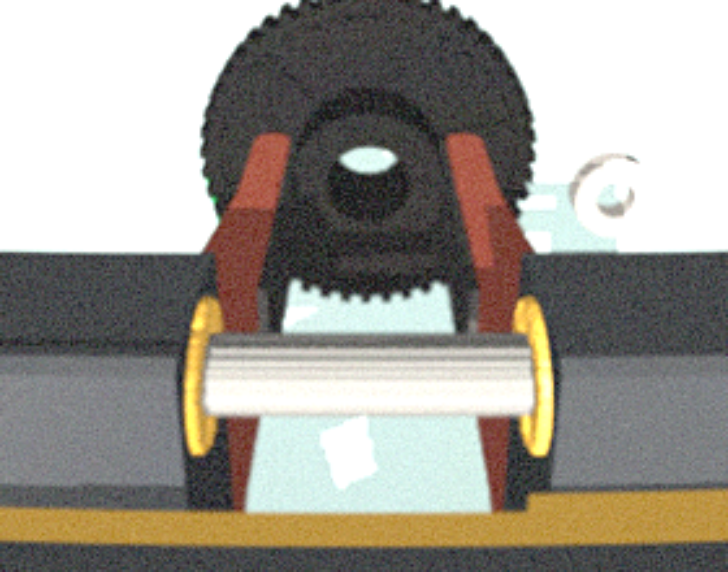

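```bash
python3 -m jog '[[31.5,403,0,0],[31.5,403,0,0],[31.5,403,0,0],[31.5,403,0,0],[31.5,403,0,0],[31.5,403,0,0],[31.5,403,0,0],[31.5,403,0,0],[31.5,403,0,0],[31.5,403,0,0],[31.5,403,0,0],[31.5,403,0,0],[31.5,403,0,0],[31.5,403,0,0],[31.5,403,0,0]]'; python3 -c "
from h import *
s=sense();print(s['tcp_pos'],s['qvel'])"
```

```text
clock: 20.65
tcp_pos: [482.7, -317.1, 153.9]
tcp_rot: [3.141, -0.0, 0.001]
contact_force: [-0.2, 0.1, -0.3]
grip_width: 0.348
[ 482.70345167 -317.11852353  153.89395192] [-0.00514006  0.00061568 -0.00318813 -0.00098272 -0.00059814  0.00060165]
```

```bash
python3 -m jog '[[0,0.8,30,0],[0,0.8,45,0],[0,0.8,55,0],[0,0.8,65,0],[0,0.8,75,0],[0,0.8,85,0],[0,0.8,95,0],[0,0.8,100,0],[0,0.8,100,0]]'; python3 -m jog '[[0,0,2,0],[0,0,4,0],[0,0,6,0],[0,0,8,0],[0,0,9,0],[0,0,9,0]]'
```

```text
clock: 21.55
tcp_pos: [482.0, -318.2, 52.8]
tcp_rot: [-3.141, 0.001, -0.0]
contact_force: [-1.1, 0.2, -0.0]
grip_width: 0.343
clock: 22.15
tcp_pos: [482.7, -318.7, 46.5]
tcp_rot: [3.141, -0.0, 0.0]
contact_force: [-4.2, 2.9, 16.8]
grip_width: 0.351
```

```bash
python3 -m jog '[[0,0,0,0],[0,0,0,0],[0,0,0,0],[0,0,0,0]]' 0.7; python3 -m jog '[[0,0,-20,0],[0,0,-60,0],[0,0,-107,0],[60,-70,-107,0],[198,-231,-107,0],[198,-231,-107,0],[198,-231,-107,0],[198,-231,-107,0],[198,-231,-107,0],[198,-231,-107,0],[198,-231,-107,0],[198,-231,-107,0],[198,-231,-107,0]]' 1; python3 look.py S 680,-117,22; python3 look.py S2 562,4,12
```

```text
clock: 22.55
tcp_pos: [482.4, -318.4, 44.5]
tcp_rot: [-3.141, 0.0, -0.0]
contact_force: [-0.0, -0.6, 0.1]
grip_width: 0.669
clock: 23.85
tcp_pos: [679.4, -88.9, 151.5]
tcp_rot: [3.142, 0.001, -0.002]
contact_force: [0.5, -0.5, -0.1]
grip_width: 1.002
[679.55166746 -88.9166556  151.65807403] 261 160
[679.72231561 -88.87229572 151.74997368] 135 34
```

View pics/Sc.png

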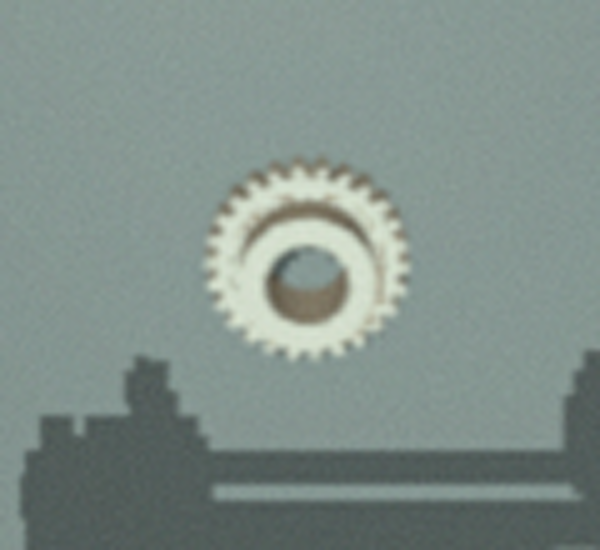

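```bash
python3 -m jog '[[1,29,50,0],[1,29,90,0],[1,29,120,0],[1,29,134,0],[1,29,139,0],[1,29,139,0],[1,29,139,0]]' 0.7 35; python3 -m jog '[[0,0,0,0],[0,0,0,0],[0,0,0,0],[0,0,0,0],[0,0,0,0],[0,0,0,0],[0,0,0,0]]' 0 40;  python3 -m jog '[[0,0,-40,0],[0,0,-90,0],[0,0,-140,0],[0,0,-140,0],[0,0,-140,0],[0,0,-140,0]]'; python3 - <<'E'
from h import *
snap('wrist','w6');C=cal('wrist');s=sense();t=s['tcp_pos'];print(t,w2p(C,[t+[0,0,9]]))
E
```

```text
clock: 24.65
tcp_pos: [682.8, -116.7, 14.5]
tcp_rot: [3.141, -0.003, 0.0]
contact_force: [-0.0, -0.3, -0.8]
grip_width: 0.696
clock: 25.35
tcp_pos: [681.6, -116.5, 12.9]
tcp_rot: [-3.142, -0.0, -0.0]
contact_force: [-1.0, 1.0, 4.2]
grip_width: 0.307
clock: 25.95
tcp_pos: [680.3, -116.3, 151.0]
tcp_rot: [-3.141, 0.003, -0.0]
contact_force: [-0.5, -0.5, -0.8]
grip_width: 0.302
[ 680.09276219 -116.22996222  150.5107019 ] [[321.00338636 253.60129174]]
```

```bash
python3 -m jog '[[-198,198.5,0,0],[-198,198.5,0,0],[-198,198.5,0,0],[-198,198.5,0,0],[-198,198.5,0,0],[-198,198.5,0,0],[-198,198.5,0,0],[-198,198.5,0,0],[-198,198.5,0,0],[-198,198.5,0,0],[-198,198.5,0,0]]'; python3 -m jog '[[0,0,25,0],[0,0,35,0],[0,0,45,0],[0,0,55,0],[0,0,65,0],[0,0,75,0],[0,0,75,0],[0,0,75,0]]'; python3 -m jog '[[0,0,2,0],[0,0,4,0],[0,0,6,0],[0,0,7,0],[0,0,7,0],[0,0,7,0]]'
```

```text
clock: 27.1
tcp_pos: [484.2, -314.1, 152.4]
tcp_rot: [-3.141, 0.0, 0.002]
contact_force: [-0.5, 0.4, 0.2]
grip_width: 0.301
clock: 27.9
tcp_pos: [483.4, -315.0, 77.5]
tcp_rot: [-3.141, 0.0, -0.0]
contact_force: [-0.3, 0.7, -0.0]
grip_width: 0.301
clock: 28.5
tcp_pos: [483.5, -315.0, 70.7]
tcp_rot: [3.142, -0.0, -0.0]
contact_force: [-0.3, -0.1, -0.0]
grip_width: 0.303
```

```bash
python3 -m jog '[[0,0,1,0],[0,0,2,0],[0,0,2,0],[0,0,2,0]]'
```

```text
clock: 28.9
tcp_pos: [483.8, -315.2, 69.8]
tcp_rot: [3.141, -0.001, 0.0]
contact_force: [-2.5, 1.0, 10.7]
grip_width: 0.302
```

```bash
python3 -m jog '[[0,0,0,0],[0,0,0,0],[0,0,0,0],[0,0,0,0]]' 0.7; python3 -m jog '[[0,0,-20,0],[0,0,-50,0],[0,0,-82,0],[79,-349,-82,0],[79,-349,-82,0],[79,-349,-82,0],[79,-349,-82,0],[79,-349,-82,0],[79,-349,-82,0],[79,-349,-82,0],[79,-349,-82,0],[79,-349,-82,0],[79,-349,-82,0],[79,-349,-82,0]]' 1; python3 look.py K 562,4,12
```

```text
clock: 29.3
tcp_pos: [483.4, -314.9, 68.5]
tcp_rot: [-3.141, 0.0, 0.0]
contact_force: [0.2, 0.7, 0.6]
grip_width: 0.629
clock: 30.7
tcp_pos: [562.1, 32.5, 150.5]
tcp_rot: [3.141, 0.001, -0.002]
contact_force: [-0.1, -0.5, 0.8]
grip_width: 0.998
[562.17796857  32.4124948  150.59770482] 261 157
```

View pics/Kc.png

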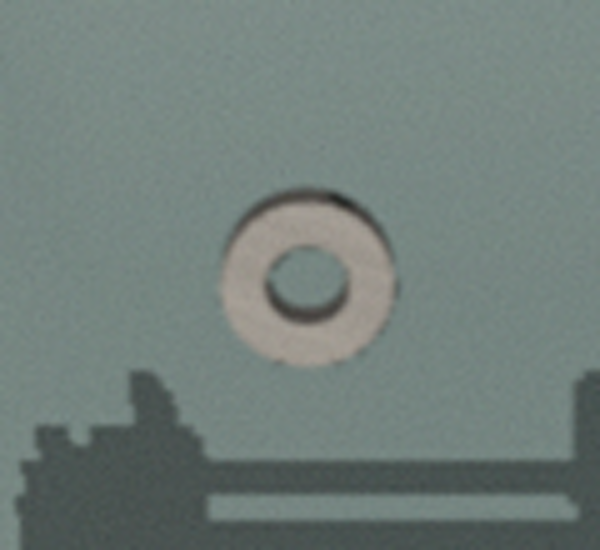

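```bash
python3 - <<'E'
from h import *
C=[np.load('K.npz')[f'arr_{i}'] for i in range(4)];p=p2w(C,[(322.2,213)],12)[0];print(p,tool(p),sense()['tcp_pos'])
E
```

```text
[562.97028617   3.90494812  12.        ] [  0.90395427  28.47880612 138.60293011] [562.17796857  32.4124948  150.59770482]
```

```bash
python3 -m jog '[[1,28.5,50,0],[1,28.5,90,0],[1,28.5,120,0],[1,28.5,138,0],[1,28.5,144,0],[1,28.5,147,0],[1,28.5,147,0],[1,28.5,147,0]]' 0.8 40; python3 -m jog '[[0,0,0,0],[0,0,0,0],[0,0,0,0],[0,0,0,0],[0,0,0,0],[0,0,0,0],[0,0,0,0]]' 0 40;  python3 -m jog '[[0,0,-40,0],[0,0,-90,0],[0,0,-147,0],[0,0,-147,0],[0,0,-147,0]]'
```

```text
clock: 31.55
tcp_pos: [564.3, 5.3, 4.8]
tcp_rot: [3.142, -0.002, -0.0]
contact_force: [-0.4, 0.1, -1.3]
grip_width: 0.802
clock: 32.25
tcp_pos: [563.6, 5.6, 3.8]
tcp_rot: [-3.142, -0.0, 0.0]
contact_force: [0.2, 1.5, 2.6]
grip_width: 0.418
clock: 32.75
tcp_pos: [564.6, 5.5, 152.4]
tcp_rot: [3.142, -0.004, 0.0]
contact_force: [-0.2, 0.1, -0.9]
grip_width: 0.415
```

```bash
python3 -m jog '[[-81,319.5,0,0],[-81,319.5,0,0],[-81,319.5,0,0],[-81,319.5,0,0],[-81,319.5,0,0],[-81,319.5,0,0],[-81,319.5,0,0],[-81,319.5,0,0],[-81,319.5,0,0],[-81,319.5,0,0],[-81,319.5,0,0],[-81,319.5,0,0],[-81,319.5,0,0]]'; python3 -m jog '[[0,0,20,0],[0,0,35,0],[0,0,45,0],[0,0,55,0],[0,0,60,0],[0,0,62,0],[0,0,62,0]]'
```

```text
clock: 34.05
tcp_pos: [482.8, -313.2, 150.7]
tcp_rot: [-3.142, -0.0, 0.001]
contact_force: [-0.3, 0.2, -1.1]
grip_width: 0.411
clock: 34.75
tcp_pos: [482.5, -314.0, 88.6]
tcp_rot: [-3.142, 0.0, -0.0]
contact_force: [0.4, -0.1, -1.1]
grip_width: 0.413
```

```bash
python3 -m jog '[[0,0,2,0],[0,0,4,0],[0,0,5,0],[0,0,6,0],[0,0,6.5,0],[0,0,6.5,0],[0,0,6.5,0]]'
```

```text
clock: 35.45
tcp_pos: [482.7, -314.2, 82.7]
tcp_rot: [3.141, -0.0, 0.0]
contact_force: [-1.9, 0.2, 5.5]
grip_width: 0.413
```

Contact at 82.7, so the underside is at 79, as expected. Releasing, backing off and looking.

```bash
python3 -m jog '[[0,0,0,0],[0,0,0,0],[0,0,0,0],[0,0,0,0]]' 0.7; python3 -m jog '[[0,0,-20,0],[0,0,-50,0],[0,0,-90,0],[0,40,-100,0],[0,40,-100,0],[0,40,-100,0],[0,40,-100,0],[0,40,-100,0]]' 1; python3 look.py F 483,-316,70; python3 - <<'E'
from h import *
im=camera('scene')[:,:,::-1];C=cal('scene')
P=[w2p(C,[p])[0].astype(int) for p in[(483,-316,60),(463,342,50)]]
a=[cv2.resize(im[v-45:v+45,u-45:u+45],(400,400),interpolation=cv2.INTER_CUBIC) for u,v in P]
b=cv2.resize(cv2.imread('pics/Fc.png'),(0,0),fx=.4,fy=.4);b=np.hstack([b,np.zeros((b.shape[0],800-b.shape[1],3),np.uint8)])[:200]
cv2.imwrite('pics/fin.png',np.vstack([np.hstack(a)]+[b]))
E
```

```text
clock: 35.85
tcp_pos: [482.4, -313.9, 82.0]
tcp_rot: [-3.142, 0.0, 0.0]
contact_force: [-0.3, -0.7, 0.1]
grip_width: 0.689
clock: 36.65
tcp_pos: [481.9, -352.8, 181.1]
tcp_rot: [-3.14, 0.002, 0.001]
contact_force: [-0.1, -0.2, -0.5]
grip_width: 0.998
[ 482.05015242 -352.94850317  181.24957875] 262 98
```

View pics/fin.png

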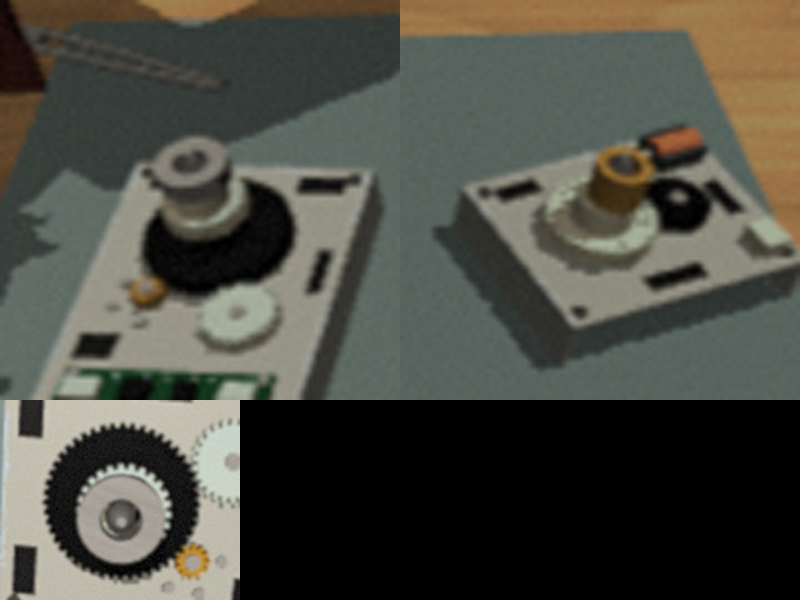

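Both stacks are level, complete and in the right order, and the gripper is clear of them. Handing in.

```bash
python3 -c "
from cell import *
print(job_done())"
```

```text
the job is handed in; nothing more can be done
None
```

Both drive units are refitted, and I handed the job in at about 37 s of the 112 s allowed. The main stud carries the large gear, then the small gear, then the steel collar. The feed stud carries the medium gear with the bronze sleeve on top.

**Seating:** Each part went down until it met a light contact force of 5–17 N, and I released it there. The fingertip heights put the main-stud undersides at 32.9, 56.9 and 79 mm, against 33, 57 and 79 expected. The feed-stud parts came to about 33 and 57 mm.

**Final pictures:** The closing scene and wrist pictures show both stacks level, complete and in the right order, hubs up, with the gripper clear. I never reached for the screw dish, roller, screwdriver or blue sleeves, but I took no final picture of where they lie.

**What disagreed:**
- The grip on the large and small gears read about 1.4 mm narrower than their stated hub diameters. A close-up of the large gear showed it held level; I did not view the one of the small gear. Both seated at the right height.
- The measured tool position differed from the commanded one by up to about 2 mm. I allowed for this when placing the three parts on the main stud.

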